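# Close and lock a two-tier tip rack

## Task

Load the green tip box that stands singly near the beaker in the middle of the bench (not the stacked pair at the back) upright into the empty bay of the grey lower tier on the bench. Then take the upper tier off its sloping draining stand and socket all four of its corner posts fully home in the lower tier's corner sockets, either way round, with the T-toggle passing through the slot of the bridge, and turn the red toggle handle counterclockwise to its stop, a quarter turn from lined up with the slot, so that it locks the tiers together. Leave the box already in the rack in its bay, and do not knock the other things about.

Things in the scene. Friction and masses are not known exactly. Their poses are not given: they have to be found in the camera images.
- lower_tier: grey low rack tier fixed to the bench, 144 (x) x 206 (y) x 30 mm; z up. Origin: centre of its underside. Floor plate 6 mm thick; four corner sockets, two bays for tip boxes (y = +-59 mm; the one at -59 holds box_in_rack, the one at +59 is empty), between them a raised bridge along x.
- empty_bay (a point): centre of the floor of the empty bay, 6 mm above the bench; axes as lower_tier. The bay is 80 (x) by 78 mm (y), with low rims to 16 mm above the bench.
- slot (a point): centre of the slot at the top of the bridge, 30 mm above the bench; axes as lower_tier. Slot 37 mm along x by 14 mm along y. The bridge is 40 mm wide in y and 116 mm long in x, its plate 6 mm thick with a hollow 18 mm high and 37 mm wide below.
- socket (a point): mouth of one corner socket, 30 mm above the bench. The four are at x = +-54, y = +-76 mm of lower_tier: blue blocks 28 mm square, square hole 18 mm wide and 24 mm deep.
- tip_box: loose tip box on the bench: green tray 72 x 72 x 26 mm, clear lid 62 x 62 mm fixed on it, 48 mm high in all. Origin: centre of its underside; x, y along its sides, z up; alike at every quarter turn. 0.11 kg. Take it by the lid, whose upright sides run from 26 to 48 mm height; fingertips must stay above the 5 mm ledge at 26 mm.
- box_in_rack: a second, like green tip box that already stands in the bay at y = -59 mm of lower_tier. It stays there.
- drain_stand: white sloping stand fixed to the bench, about 150 x 184 mm, 85 mm high at its rear, its middle 45 mm to the +x side of its origin. Origin on the bench, z up. The plate is tilted 25 degrees about y, facing up and toward the stand's -x side (the robot's side). upper_tier stands on it, its feet in four sockets 12 mm deep and 18 mm square: draw it out at right angles to the slope.
- upper_tier: loose upper tier: open aluminium deck 126 (x) x 172 (y) mm, z = 70 to 78 (caps to 82), on four steel posts at x = +-54, y = +-76, 14 mm thick, the last 8 mm tapered to 8. Origin: centre between the post ends; z to the deck. 0.34 kg, balanced about z, same after half a turn. Starts on drain_stand, tilted with it. Fully home, its origin is 6 mm above lower_tier's, same axis.
- toggle (a joint): turn of the toggle in upper_tier about upper_tier's z, rad, stops at both ends. 0: handle and foot lie along upper_tier's x and the foot passes the slot; 1.57: they lie across, along y, and hold below the bridge. Grows counterclockwise seen from above the deck. Stays where it is left, turns with 0.05 N m. Starts part turned: it does not pass the slot then.
- toggle_grip (a point): centre of the red toggle handle, on upper_tier's z axis 109 mm above its origin: an upright bar 60 mm long, 14 mm thick, 34 mm high (z = 90 to 124 mm of upper_tier). Also where the tier is lifted. Site x: along the bar; point z: upper_tier's z.
- toggle_foot (a point): centre of the T-toggle's steel foot, 10 mm above the post ends of upper_tier: a bar 32 mm long (parallel to the handle), 9 mm wide, 11 mm high, on a 9 mm stem.
- beaker_100: bystander: clear beaker, 55 mm wide, 68 mm high. Origin under its centre.
- dropper_a: bystander: dropper bottle with a red teat, 35 mm wide, 98 mm high. Origin under its centre.
- lamp_box: bystander: blue and white carton, 50 x 62 x 50 mm. Origin under its centre.
- blower: bystander: red rubber lens blower, lying, 108 mm long, 52 mm wide and high. Origin under its centre.
- film_can_0: bystander: black film can with grey lid, 33 mm wide, 51 mm high. Origin under its centre.
- slip_box: bystander: small flat red and white carton, 48 x 48 x 18 mm. Origin under its centre.

How it is judged:
By the outcome, as a careful person would: the job done as asked, in the order asked, and still so for the second after the job is handed in, with the robot touching nothing.
It also fails if it takes over 67 s, if anything falls off the work surface, if the arm or the gripper's body presses on something with over 40 N, if the wrist force passes 120 N, or if a joint passes its speed limit or range.

## Robot

A 6-joint arm with a two-finger parallel gripper is mounted at the origin on a cart in front of the work surface, level with it; the furniture and walls round the work are solid. World frame = base frame: x ahead of the robot, y to its left, z up, the work surface at z = 0. Lengths are in mm, angles in rad, forces in N, time in s.
With the tool pointing down it reaches from about 275 to 825 mm from the base axis. Payload 5.2 kg.
Tool frame: the origin (TCP) lies at the very end of the fingers, on their centre line; the grasp point (between the pads) lies 19 mm behind it; z points along the fingers, y is the direction in which the jaws open and shut (so a half turn about z gives the same grasp; the last joint's range is limited). The gripper opens to 93 mm and grips with 3 to 60 N. Pads are 15 mm wide; open, the fingers measure 128 mm over their backs; the gripper's body (75 mm by 188 mm) begins 65 mm behind the grasp point.
Start: joints at [1.139, 0.259, 1.535, -0, 1.348, -0.203], TCP at [124.722, 535.677, 218.653] pointing down, gripper open.
Joint ranges: [-3.14, 3.14], [-0.91, 2.08], [0.19, 2.58], [-1.22, 4.36], [0.22, 2.71], [-3.12, 3.12]. Speed limits (rad/s): [2.57, 2.57, 3.14, 3.14, 3.14, 3.14].

## Interface

Orientations are given as [roll, pitch, yaw] about the fixed x, y, z axes, in that order (R = Rz(yaw) Ry(pitch) Rx(roll)).
In Python, from bench import robot gives the robot as it stands. The module is installed in compiled form; this text tells all that it offers. Calls block until the motion is done:
- robot.move_ptp(position, orientation): joint-space move of the TCP to a pose.
- robot.move_linear(position, ori=None, speed=150, f_stop=None): straight line of the TCP; ori=None keeps the orientation; speed is the mean speed in mm/s. With f_stop (N) it stops when the force on the tool has changed by that much, and returns True; else False.
- robot.move_j(angles): joint-space move.
- robot.move_gripper(opening): opening from 0.0 (shut) to 1.0 (fully open); the grip force is fixed at half the most; returns when the fingers have stopped.
- robot.sleep(seconds).
- robot.inverse_kinematics(position, orientation): joint angles nearest the present ones, or None.
- robot.get_image(name): name is "scene" or "top" or "wrist"; returns a dict with "img" (400x640x3 uint8, blue, green, red), "fovy" (degrees; the focal length in pixels is half the picture's height over the tangent of half this angle, whatever the lens; pixels are square), "cx", "cy" (the principal point, pixels), "eye" and "orientation" of the camera in the world. Camera axes: x right, y down, z forward; pixel columns grow to the right and rows downward; lengths in mm; the calibration is good to about 2 mm. A picture is of the moment at which its call begins. There is no depth.
A pose or a line that the arm cannot do raises robot.MotionError and nothing moves.
- robot.hand_in(): hands the job in, once; it reports no verdict.
Readings, each from a call of its own:
- robot.current_t(): time.
- robot.current_qpos(): joint angles.
- robot.current_joint_vel(): joint speeds.
- robot.current_joint_efforts(): joint torques, N m.
- robot.current_tcp_pos(): TCP position.
- robot.current_eef_rot(): TCP orientation.
- robot.current_contact_force(): force on the tool from outside, world axes, zero at the start.
- robot.current_ft_torque(): the same for the moment, N m.
- robot.current_gripper_width(): opening from 0.0 (shut) to 1.0 (fully open).
Only numpy, scipy, OpenCV 4.12 (cv2) and the standard library are available. Lean on these libraries where they do the work, as an engineer would, in place of code of your own. Each camera call takes 0.05 s, during which the arm holds its last target. There are 200 camera calls.

## Working session

There is one attempt and no reset: what is moved stays moved. The work goes in short steps, each a Python script; the robot and the scene stay as the last script left them, time stands still between calls to the robot, and variables do not carry over. Pictures are saved under pics/ and viewed, about 8 in all and at most 12, crops included, and the job is handed in when it is done.

```bash
mkdir -p pics
cat > h.py <<'E'
from bench import robot
import numpy as np, cv2
from scipy.spatial.transform import Rotation as R
def shot(n,f):
    d=robot.get_image(n); cv2.imwrite(f'pics/{f}.png',d['img']); np.save(f'pics/{f}.npy',d,allow_pickle=True); return d
def load(f): return np.load(f'pics/{f}.npy',allow_pickle=True).item()
def M(d):
    o=np.array(d['orientation'])
    return o if o.shape==(3,3) else R.from_euler('xyz',o).as_matrix()
def ray(d,u,v):
    f=200/np.tan(np.radians(d['fovy'])/2)
    return np.array(d['eye']),M(d)@np.array([(u-d['cx'])/f,(v-d['cy'])/f,1])
def onz(d,u,v,z):
    e,r=ray(d,u,v); return e+r*(z-e[2])/r[2]
def proj(d,p):
    f=200/np.tan(np.radians(d['fovy'])/2)
    c=M(d).T@(np.array(p)-np.array(d['eye'])); return c[:2]/c[2]*f+[d['cx'],d['cy']]
def tri(d1,p1,d2,p2):
    e1,r1=ray(d1,*p1);e2,r2=ray(d2,*p2)
    s=np.linalg.lstsq(np.c_[r1,-r2],e2-e1,rcond=None)[0]
    a,b=e1+r1*s[0],e2+r2*s[1]; return (a+b)/2,np.linalg.norm(a-b)
E
python3 - <<'E'
from h import *
for n in('scene','top'):
    d=shot(n,n+'0'); print(n,{k:d[k] for k in d if k!='img'})
print(robot.current_t(),robot.current_eef_rot())
E
```

```text
scene {'fovy': 51.79003308918135, 'cx': 322.55625821491316, 'cy': 206.99777208185645, 'eye': array([ 152.77645578,  614.68953751, 1112.70389381]), 'orientation': array([-2.53448999,  0.00900485, -2.67313147])}
top {'fovy': 50.942424021872945, 'cx': 329.3507593269622, 'cy': 198.00036384772025, 'eye': array([ 421.91883761,  -18.11951691, 1363.84529834]), 'orientation': array([-3.08908337,  0.01208496, -1.58101807])}
0.1 [-3.14006922e+00 -3.26143911e-04  2.91277597e+00]
```

View pics/scene0.png

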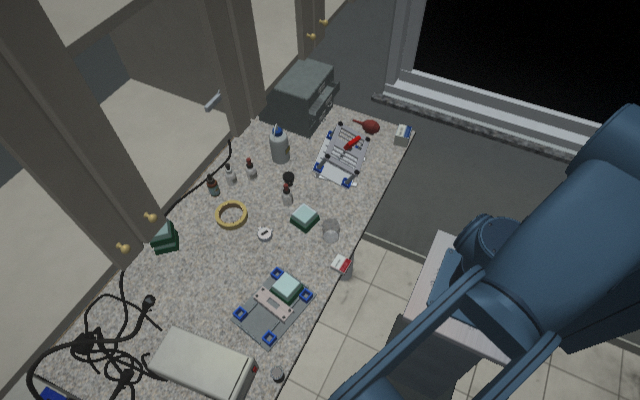

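View pics/top0.png

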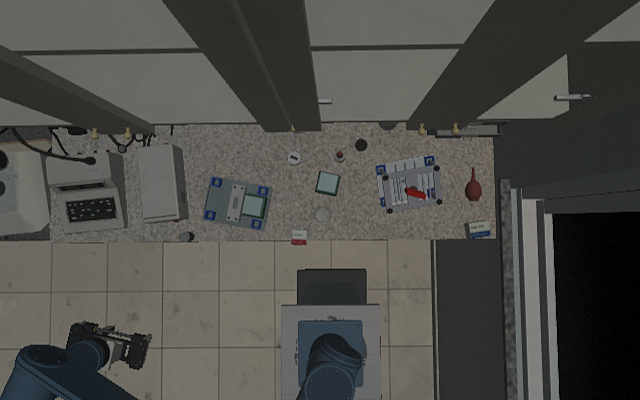

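Scene picture: lower tier around (272,308), single box at (305,217), beaker at (331,230), and the stand with the upper tier at (345,155). Top picture: lower tier at (238,203), box at (327,182), stand at (410,185), with cabinets overhanging behind it.

Run:
```python
from h import *
t=load('top0');s=load('scene0')
def blobs(d,lo,hi,roi,amin=8):
    hsv=cv2.cvtColor(d['img'],cv2.COLOR_BGR2HSV); m=cv2.inRange(hsv,lo,hi)
    k=np.zeros_like(m);x0,y0,x1,y1=roi;k[y0:y1,x0:x1]=255
    n,l,st,c=cv2.connectedComponentsWithStats(m&k)
    return [(c[i].round(1),st[i].tolist()) for i in range(1,n) if st[i,4]>=amin]
for nm,d,roi in(('top',t,(190,130,500,245)),('scene',s,(220,100,420,360))):
    print(nm,'blue')
    for c,a in blobs(d,(105,120,60),(125,255,255),roi): print(c,a,onz(d,*c,30).round(1))
    print(nm,'red')
    for c,a in blobs(d,(0,150,80),(6,255,255),roi): print(c,a,onz(d,*c,150).round(1))
    print(nm,'green/lid')
    for c,a in blobs(d,(70,35,30),(98,255,255),roi,30): print(c,a,onz(d,*c,48).round(1))
a=cv2.resize(t['img'][145:240,195:450],None,fx=3.1,fy=3.1,interpolation=cv2.INTER_CUBIC)
b=cv2.resize(s['img'][110:195,300:420],None,fx=3.3,fy=3.3,interpolation=cv2.INTER_CUBIC)
c=cv2.resize(s['img'][195:350,225:345],None,fx=1.8,fy=1.8,interpolation=cv2.INTER_CUBIC)
o=np.zeros((590,792,3),np.uint8);o[:a.shape[0],:a.shape[1]]=a[:, :792];o[300:300+b.shape[0],:b.shape[1]]=b;o[300:300+c.shape[0],420:420+c.shape[1]]=c
cv2.imwrite('pics/crop1.png',cv2.convertScaleAbs(o,alpha=1.3))
```

```text
top blue
[428.4 159.6] [425, 156, 9, 10, 37] [ 611.3 -319.7   30. ]
[380.1 168.8] [376, 165, 10, 10, 38] [ 583.7 -165.5   30. ]
[215.3 181.6] [211, 177, 10, 10, 51] [548.7 361.6  30. ]
[261.7 190.6] [257, 186, 10, 10, 45] [518.2 212.9  30. ]
[382.  201.6] [381, 197, 4, 10, 22] [ 478.9 -169.8   30. ]
[208.5 214.5] [204, 210, 10, 10, 51] [443.7 382.9  30. ]
[255.4 223.8] [251, 219, 10, 10, 47] [412.6 233.1  30. ]
[480.5 233.9] [471, 231, 19, 7, 63] [ 373.6 -478.2   30. ]
top red
[415.5 193.3] [407, 188, 19, 11, 103] [ 496.8 -253.2  150. ]
top green/lid
[326.6 184.2] [315, 171, 25, 25, 175] [534.8   5.3  48. ]
[256.  206.1] [242, 193, 26, 26, 285] [468.3 227.8  48. ]
scene blue
[278.4 130.5] [275, 127, 7, 7, 33] [ 801.2 -285.3   30. ]
[407.5 131.2] [405, 126, 6, 11, 44] [ 375.3 -491.9   30. ]
[328.9 134.9] [327, 131, 5, 8, 22] [ 624.7 -347.6   30. ]
[317.7 167.7] [314, 162, 10, 11, 46] [ 590.  -190.9   30. ]
[345.8 183. ] [342, 178, 10, 10, 44] [ 475.7 -173.4   30. ]
[276.3 272.8] [271, 267, 13, 13, 87] [516.1 213.7  30. ]
[305.5 294.8] [299, 288, 14, 15, 114] [409.  235.2  30. ]
[239.8 313.2] [233, 306, 15, 16, 114] [543.7 362.1  30. ]
[268.8 337.4] [262, 330, 15, 16, 116] [439.2 383.1  30. ]
scene red
[352.3 141.3] [345, 136, 16, 13, 70] [ 492.8 -248.7  150. ]
scene green/lid
[304.3 219.3] [290, 206, 30, 27, 456] [524.8  25.4  48. ]
[288.  290.5] [270, 274, 34, 32, 463] [453.9 252.1  48. ]
```

View pics/crop1.png

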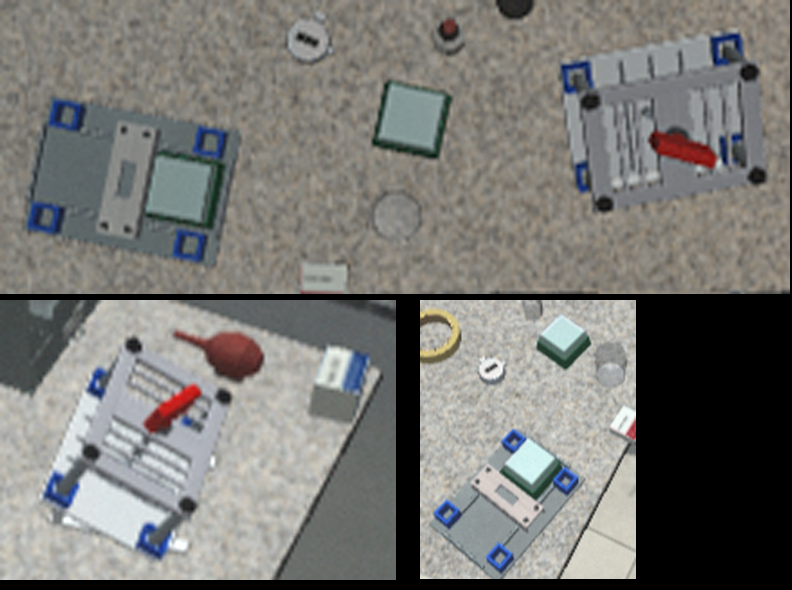

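Crops agree with the blobs. Tier sockets in the top view are at z=30, centred near (481,298), with yaw about -0.2. The tier on the stand is tilted towards the robot, and its handle is partly turned. Next I'll take closer wrist views of all three.

Run:
```python
from h import *
for nm,p,yaw in(('w_tier',(440,290,260),2.94),('w_box',(490,8,260),2.94),('w_stand',(440,-240,330),2.94)):
    for y in (yaw,yaw-np.pi):
        q=robot.inverse_kinematics(p,[np.pi,0,y]); print(nm,y,None if q is None else np.round(q,2))
    robot.move_ptp(p,[np.pi,0,yaw])
    d=shot('wrist',nm); print(robot.current_t(),d['fovy'],d['eye'],M(d)[:,2])
a=[cv2.resize(load(n)['img'],(400,250),interpolation=cv2.INTER_AREA) for n in('w_tier','w_box','w_stand')]
o=np.zeros((500,800,3),np.uint8);o[:250,:400]=a[0];o[:250,400:]=a[1];o[250:,:400]=a[2]
cv2.imwrite('pics/w3.png',o)
```

```text
w_tier 2.94 [ 0.37  0.19  1.52  0.    1.43 -1.  ]
w_tier -0.20159265358979317 [ 0.37  0.19  1.52 -0.    1.43  2.14]
1.6417 70.73130881418811 [357.55471286 306.98496911 424.46103924] [ 0.28819722 -0.05746873 -0.95584502]
w_box 2.94 [-0.21  0.12  1.6   0.    1.42 -1.58]
w_box -0.20159265358979317 [-0.21  0.12  1.6  -0.    1.42  1.56]
2.8 70.73130881418811 [408.08557317  25.27690468 424.56929911] [ 0.28875017 -0.05720473 -0.95569397]
w_stand 2.94 [-0.72  0.12  1.44  0.    1.58 -2.09]
w_stand -0.20159265358979317 [-0.72  0.12  1.44 -0.    1.58  1.05]
3.875 70.73130881418811 [ 358.47148917 -222.61053578  494.19395209] [ 0.28852356 -0.05670525 -0.95579217]
```

View pics/w3.png

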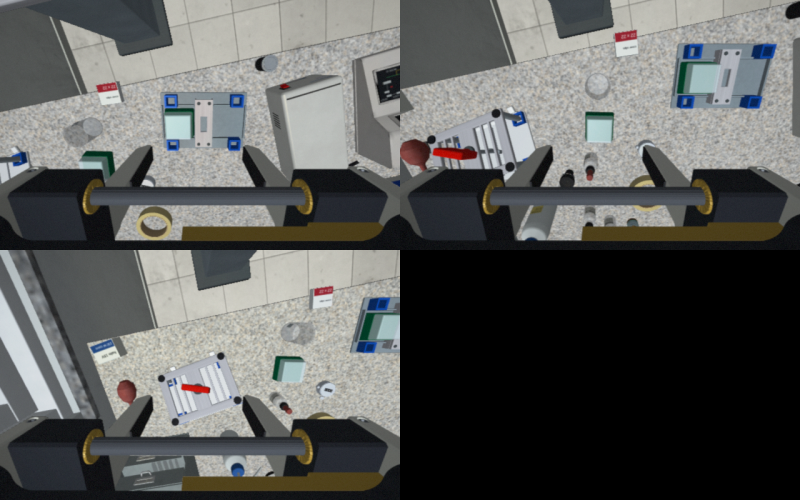

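The wrist views show everything cleanly. In w_tier the sockets are at (172..237, 99..145)·1.6. In w_box the lid is at (600,128). In w_stand the four black caps are near (258,205), (354,170), (381,245) and (280,275) full scale, with the red handle between them.

```bash
cat >> h.py <<'E'
def blobs(d,lo,hi,roi,amin=8):
    hsv=cv2.cvtColor(d['img'],cv2.COLOR_BGR2HSV); m=cv2.inRange(hsv,lo,hi)
    k=np.zeros_like(m);x0,y0,x1,y1=roi;k[y0:y1,x0:x1]=255
    n,l,st,c=cv2.connectedComponentsWithStats(m&k)
    return [(c[i],st[i].tolist(),cv2.minAreaRect(np.argwhere(l==i)[:,::-1].astype(np.float32))) for i in range(1,n) if st[i,4]>=amin]
E
python3 - <<'E'
from h import *
w=load('w_tier')
print('sockets')
for c,a,r in blobs(w,(105,120,60),(125,255,255),(240,130,410,260),30): print(c.round(1),a,onz(w,*r[0],30).round(1))
b=load('w_box')
print('lid/tray')
for nm,d,roi in(('w_box',b,(280,160,360,240)),('top',load('top0'),(305,160,350,200))):
  for lo,hi in(((70,15,120),(100,110,255)),((60,110,10),(95,255,120))):
    for c,a,r in blobs(d,lo,hi,roi,40):
      p=np.array([onz(d,*q,48) for q in cv2.boxPoints(r)]); print(nm,c.round(1),a,'\n',p.round(1)[:,:2].tolist(),p.mean(0).round(1))
for nm,roi in(('w_stand',(240,150,420,300)),('top0',(370,150,450,220)),('scene0',(315,110,375,180))):
    d=load(nm);print(nm,'black')
    for c,a,r in blobs(d,(0,0,0),(180,255,45),roi,6): print(c.round(1),a)
    for c,a,r in blobs(d,(0,150,60),(6,255,255),roi,20): print('red',c.round(1),a,r)
E
```

```text
sockets
[272.9 161.7] [263, 151, 21, 22, 336] [410.9 234.9  30. ]
[378.7 161.1] [367, 151, 24, 21, 371] [439.8 380.5  30. ]
[374.1 229.6] [364, 219, 21, 22, 381] [542.  359.7  30. ]
[276.  232.5] [267, 224, 20, 17, 261] [516.5 214.   30. ]
lid/tray
w_box [318.6 208.9] [296, 190, 44, 39, 1532] 
 [[558.9, -34.6], [503.5, -19.9], [517.7, 37.3], [573.8, 25.1]] [538.5   2.   48. ]
w_box [318.5 182.7] [297, 180, 45, 16, 257] 
 [[511.4, -22.1], [490.5, -17.4], [502.5, 41.7], [523.6, 38.0]] [507.  10.  48.]
w_stand black
[352.8 169.3] [348, 165, 10, 10, 73]
[257.8 205.2] [254, 201, 9, 9, 65]
[241.4 248.6] [240, 235, 5, 29, 98]
[379.8 239.8] [375, 235, 10, 10, 74]
[403.9 270.8] [388, 235, 32, 65, 869]
[280.  274.5] [276, 270, 9, 10, 70]
red [312.7 221.5] [290, 215, 45, 14, 419] ((312.2337341308594, 221.5460662841797), (44.37065887451172, 10.523810386657715), 5.440331935882568)
top0 black
[429.3 162.7] [428, 161, 4, 4, 7]
[436.2 167.9] [434, 166, 6, 5, 23]
[384.8 177.3] [383, 175, 5, 5, 20]
[432.6 195.6] [431, 193, 4, 6, 7]
[438.8 201.3] [436, 199, 6, 5, 23]
[389.6 210.5] [387, 209, 6, 4, 19]
red [415.3 192.8] [406, 188, 20, 11, 124] ((415.4118347167969, 192.3529510498047), (20.372989654541016, 7.276068687438965), 14.03624439239502)
scene0 black
[340.2 123.3] [339, 122, 4, 4, 11]
[367.5 139. ] [366, 138, 4, 3, 10]
[327.3 155.9] [326, 154, 4, 4, 12]
[356.6 171.8] [355, 170, 4, 4, 12]
red [352.2 141.8] [345, 136, 16, 14, 79] ((352.0270080566406, 141.8378448486328), (4.8824005126953125, 18.59962272644043), 54.462318420410156)
```

```bash
cat > caps.py <<'E'
from h import *
C={'w_stand':[(352.8,169.3),(257.8,205.2),(379.8,239.8),(280,274.5)],'top0':[(389.6,210.5),(438.8,201.3),(384.8,177.3),(436.2,167.9)],'scene0':[(356.6,171.8),(367.5,139.),(327.3,155.9),(340.2,123.3)]}
def fit(names):
    P=[]
    for i in range(4):
        A=np.zeros((3,3));b=np.zeros(3)
        for n in names:
            e,r=ray(load(n),*C[n][i]); r/=np.linalg.norm(r); Q=np.eye(3)-np.outer(r,r); A+=Q;b+=Q@e
        P.append(np.linalg.solve(A,b))
    P=np.array(P)   # A front +y, B front -y, C rear +y, D rear -y
    X=P[2]+P[3]-P[0]-P[1]; Y=P[0]+P[2]-P[1]-P[3]
    print(names,P.round(1).tolist(),'lens',np.linalg.norm(X)/2,np.linalg.norm(Y)/2)
    x=X/np.linalg.norm(X); y=Y-x*(Y@x); y/=np.linalg.norm(y); z=np.cross(x,y)
    print('ctr',P.mean(0).round(1),'z',z.round(3),'tilt',np.degrees(np.arccos(z[2])),'yaw',np.arctan2(x[1],x[0]), 'yawz',np.arctan2(z[1],z[0]))
    return P.mean(0),np.c_[x,y,z]
if __name__=='__main__':
    for n in(['w_stand','top0','scene0'],['w_stand','top0'],['w_stand','scene0']): c,T=fit(n)
E
python3 - <<'E'
import caps
from h import *
for n in(['w_stand','top0','scene0'],['w_stand','top0'],['w_stand','scene0'],['top0','scene0']): caps.fit(n)
Y=np.pi-.245; O=[np.pi,0,Y]
robot.move_ptp([538.5,2,110],O)
robot.move_linear([538.5,2,29],speed=100,f_stop=15)
print(robot.current_tcp_pos(),robot.current_t())
robot.move_gripper(0); print('w',robot.current_gripper_width()*93)
robot.move_linear([538.5,2,130],speed=150)
d=shot('wrist','grab'); print(robot.current_t(),robot.current_gripper_width()*93,robot.current_contact_force())
E
```

```text
['w_stand', 'top0', 'scene0'] [[447.5, -185.6, 90.5], [473.8, -335.4, 88.9], [543.9, -168.3, 135.3], [570.1, -318.6, 135.0]] lens 107.91550450082578 152.29450550044936
ctr [ 508.8 -252.   112.4] z [-0.414 -0.078  0.907] tilt 24.89399477655494 yaw 0.17506070367145252 yawz -2.955824532551354
['w_stand', 'top0'] [[448.7, -185.4, 87.0], [475.8, -337.2, 80.6], [546.2, -167.8, 130.2], [572.2, -319.3, 130.5]] lens 109.0034502765626 153.99931740192127
ctr [ 510.7 -252.4  107.1] z [-0.417 -0.091  0.904] tilt 25.292046973905432 yaw 0.18090109990760292 yawz -2.9264419819891376
['w_stand', 'scene0'] [[446.4, -185.4, 91.5], [472.3, -334.5, 90.9], [542.6, -168.7, 136.3], [568.1, -317.4, 137.3]] lens 107.58317996709509 151.13605976714277
ctr [ 507.3 -251.5  114. ] z [-0.418 -0.071  0.906] tilt 25.064971379495898 yaw 0.17423422719826917 yawz -2.9733678267328094
['top0', 'scene0'] [[447.6, -186.2, 89.6], [473.9, -335.6, 88.8], [543.9, -167.8, 136.3], [570.2, -318.8, 135.2]] lens 108.34430217665299 152.50493072506453
ctr [ 508.9 -252.1  112.5] z [-0.422 -0.08   0.903] tilt 25.411755717006248 yaw 0.18061974974563474 yawz -2.9550535933041275
[539.02765549   1.78394298  29.53327416] 6.125
w 63.048466215083195
7.5917 63.057151005721245 [-0.57411018  0.0323629  -2.15801171]
```

View pics/grab.png

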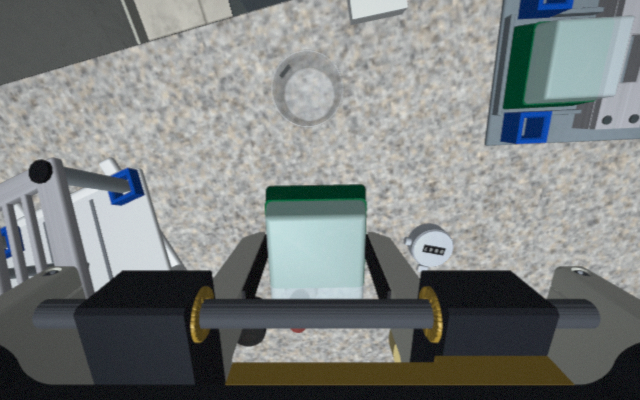

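Box is held (width 63 mm, matching the 62 mm lid): tray edge at row 186, lid top edge at row 217. I'll check the box's offset in the grip, then re-measure the tier from above the bay.

Run:
```python
from h import *
d=load('grab'); fx=np.array([np.cos(-.245),np.sin(-.245),0]); tcp=np.array([538.5,2,130])
zb=100.5
for v,z in((199,zb+26),(217,zb+48)): print('lid edge offset',((onz(d,316,v,z)-tcp)@fx).round(1))
print('tray near', ((onz(d,316,186,zb+26)-tcp)@fx).round(1))
Y=np.pi-.197
robot.move_ptp([480,353,150],[np.pi,0,Y])
d=shot('wrist','overbay'); print(robot.current_t(),d['eye'])
for lo in (40,60,90,120):
  print(lo)
  for c,a,r in blobs(d,(105,120,lo),(125,255,255),(0,0,640,280),60): print(c.round(1),a,onz(d,*r[0],30).round(1))
```

```text
lid edge offset -32.6
lid edge offset -29.0
tray near -40.9
8.9833 [398.57496333 368.18512479 314.23162967]
40
[191.3 151.9] [173, 138, 38, 30, 876] [411.8 238.2  30. ]
[338.1 152.5] [324, 138, 29, 30, 599] [441.2 382.3  30. ]
[203.2 248.8] [187, 238, 34, 23, 637] [517.5 216.3  30. ]
60
[191.3 151.9] [173, 138, 38, 30, 876] [411.8 238.2  30. ]
[338.1 152.5] [324, 138, 29, 30, 599] [441.2 382.3  30. ]
[203.2 248.8] [187, 238, 34, 23, 637] [517.5 216.3  30. ]
90
[188.1 152. ] [173, 138, 32, 30, 545] [411.5 234.8  30. ]
[338.1 152.3] [324, 138, 29, 30, 580] [441.2 382.3  30. ]
[201.1 249.1] [187, 238, 29, 23, 397] [516.9 213.6  30. ]
120
[188.  152.5] [173, 139, 31, 28, 465] [411.6 234.5  30. ]
[338.  152.5] [324, 139, 29, 29, 503] [441.7 382.2  30. ]
[200.9 249.2] [187, 238, 28, 23, 350] [516.8 213.   30. ]
```

View pics/overbay.png

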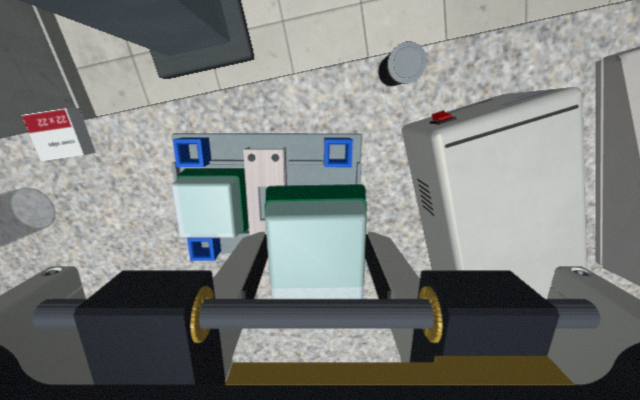

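The box hangs square over the bay. Front sockets at (188,152) and (338,152) give a tier centre of about (479,297.7) and yaw -0.20, in agreement with the earlier views. Placing it.

Run:
```python
from h import *
O=[np.pi,0,np.pi-.2]; x,y=490.7,355.5
robot.move_linear([x,y,65],O,speed=120)
print(robot.move_linear([x,y,35],speed=40,f_stop=8),robot.current_tcp_pos(),robot.current_contact_force())
robot.move_gripper(0.86); print(robot.current_gripper_width()*93)
robot.move_linear([x,y,110],speed=120)
robot.move_ptp([425,308,230],O)
d=shot('wrist','placed'); print(robot.current_t(),d['eye'])
for c,a,r in blobs(d,(105,120,120),(125,255,255),(0,0,640,280),60): print(c.round(1),a,onz(d,*r[0],30).round(1))
for c,a,r in blobs(d,(70,15,120),(100,110,255),(0,0,640,280),300): print('lid',c.round(1),a,onz(d,*r[0],54).round(1))
```

```text
True [489.98320068 355.15301999  35.1890733 ] [-0.2858965   0.26445308  4.56121575]
79.53695391181424
12.5583 [343.18454563 324.30340752 393.49217956]
[259.6 179.1] [248, 169, 23, 22, 274] [411.3 234.3  30. ]
[373.4 178.9] [362, 169, 23, 21, 284] [441.1 381.6  30. ]
[264.4 252.2] [254, 244, 21, 18, 193] [516.5 213.9  30. ]
[367.9 252.2] [359, 244, 20, 17, 189] [546.1 360.2  30. ]
[  5.2 269.7] [0, 264, 10, 16, 61] [ 472.1 -167.7   30. ]
lid [312.5 173.4] [272, 163, 89, 28, 1134] [417.6 309.5  54. ]
lid [357.7 223.5] [331, 201, 56, 55, 2004] [496.5 350.1  54. ]
lid [274.4 225.3] [249, 203, 53, 53, 1972] [475.5 243.2  54. ]
```

View pics/placed.png

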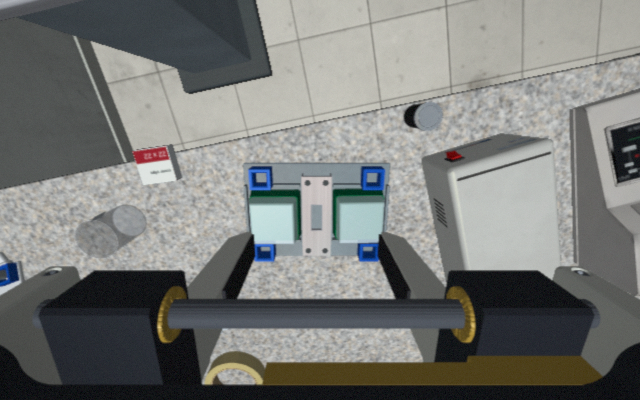

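Both boxes are in their bays, with lids at (275,222) and (358,223) and the slot at (317,216). Tier centre (479,297.6), yaw -0.199. Next is the handle angle and grasp pose on the stand.

```bash
cat > up.py <<'E'
from caps import *
c,T=fit(['w_stand','top0','scene0'])
org=c-81*T[:,2]
def P(z): return org+T[:,2]*z
E
python3 - <<'E'
from up import *
print('org',org.round(1),'grip',P(109).round(1))
for n,ctr,L,a in(('w_stand',(312.2,221.5),22,5.44),('top0',(415.4,192.4),10,14.0),('scene0',(352,141.8),9,144.46)):
    d=load(n);print(n,'proj grip',proj(d,P(109)).round(1),'proj top',proj(d,P(124)).round(1))
    pts=[]
    for s in(-1,1):
        e,r=ray(d,ctr[0]+s*L*np.cos(np.radians(a)),ctr[1]+s*L*np.sin(np.radians(a)))
        q=e+r*((P(115)-e)@T[:,2])/(r@T[:,2]); pts.append(T.T@(q-org))
    v=pts[1]-pts[0]; print(np.round(pts,1).tolist(),'len',np.linalg.norm(v),'ang',np.arctan2(v[1],v[0])%np.pi)
# IK for the tool at handle angle g: tool z=-tier z, tool y perpendicular to the bar
for g in (0,.3,.6,.9,1.2):
  for s in(0,np.pi):
    b=T@np.array([np.cos(g+s),np.sin(g+s),0]); z=-T[:,2]; Rm=np.c_[b,np.cross(z,b),z]
    q=robot.inverse_kinematics(P(94),R.from_matrix(Rm).as_euler('xyz')); print(g,s,None if q is None else np.round(q,2))
E
```

```text
['w_stand', 'top0', 'scene0'] [[447.5, -185.6, 90.5], [473.8, -335.4, 88.9], [543.9, -168.3, 135.3], [570.1, -318.6, 135.0]] lens 107.91550450082578 152.29450550044936
ctr [ 508.8 -252.   112.4] z [-0.414 -0.078  0.907] tilt 24.89399477655494 yaw 0.17506070367145252 yawz -2.955824532551354
org [ 542.3 -245.7   39. ] grip [ 497.2 -254.1  137.8]
w_stand proj grip [313.  221.6] proj top [311.1 221.3]
[[-12.9, -27.4, 115.0], [12.6, 26.5, 115.0]] len 59.6923623493116 ang 1.12910953594234
top0 proj grip [415.  193.4] proj top [416.4 195.2]
[[18.6, 27.2, 115.0], [-7.8, -27.6, 115.0]] len 60.77463090692987 ang 1.121208914988836
scene0 proj grip [351.6 142.4] proj top [353.7 139.8]
[[-16.6, -33.9, 115.0], [17.6, 37.8, 115.0]] len 79.357783157979 ang 1.125918204654155
0 0 [-0.92  0.22  1.94  0.53  0.85  0.15]
0 3.141592653589793 [-0.92  0.22  1.94  0.53  0.85 -3.  ]
0.3 0 [-0.92  0.22  1.94  0.53  0.85 -0.15]
0.3 3.141592653589793 [-0.92  0.22  1.94  0.53  0.85  2.99]
0.6 0 [-0.92  0.22  1.94  0.53  0.85 -0.45]
0.6 3.141592653589793 [-0.92  0.22  1.94  0.53  0.85  2.69]
0.9 0 [-0.92  0.22  1.94  0.53  0.85 -0.75]
0.9 3.141592653589793 [-0.92  0.22  1.94  0.53  0.85  2.39]
1.2 0 [-0.92  0.22  1.94  0.53  0.85 -1.05]
1.2 3.141592653589793 [-0.92  0.22  1.94  0.53  0.85  2.09]
```

All three views give a toggle angle of about 1.125 rad, with bar length 60 mm. Grip the handle, turn it to 0 on the stand, then draw the tier out square to the slope.

Run:
```python
from up import *
def ori(g):
    b=T@np.array([np.cos(g),np.sin(g),0]); z=-T[:,2]; return R.from_matrix(np.c_[b,np.cross(z,b),z]).as_euler('xyz')
robot.move_gripper(1.0)
robot.move_ptp([450,-100,300],[np.pi,0,-.5])
robot.move_ptp(P(190),ori(1.125))
print('stop?',robot.move_linear(P(94),speed=100,f_stop=8),robot.current_t())
robot.move_gripper(0); print('w',robot.current_gripper_width()*93,robot.current_contact_force(),robot.current_ft_torque())
for g in (.75,.37,0): 
    robot.move_ptp(P(94),ori(g)); print(g,robot.current_ft_torque().round(2) if hasattr(robot.current_ft_torque(),'round') else robot.current_ft_torque(),robot.current_contact_force())
print(robot.move_linear(P(94+35),speed=60),robot.current_contact_force(),robot.current_t())
d=shot('top','lift_t');e=shot('scene','lift_s')
o=np.hstack([cv2.resize(d['img'][130:250,350:490],(400,343)),cv2.resize(e['img'][80:200,290:430],(400,343))])
cv2.imwrite('pics/lift.png',cv2.convertScaleAbs(o,alpha=1.3))
```

```text
['w_stand', 'top0', 'scene0'] [[447.5, -185.6, 90.5], [473.8, -335.4, 88.9], [543.9, -168.3, 135.3], [570.1, -318.6, 135.0]] lens 107.91550450082578 152.29450550044936
ctr [ 508.8 -252.   112.4] z [-0.414 -0.078  0.907] tilt 24.89399477655494 yaw 0.17506070367145252 yawz -2.955824532551354
stop? False 18.5083
w 14.0633152487783 [ 0.68458622 -0.02235346  0.39719463] [-0.21319312 -0.06069525 -0.13774749]
0.75 [-0.18 -0.02 -0.18] [0.48422763 0.080488   0.53482136]
0.37 [-0.21 -0.04 -0.13] [-0.99514057  0.63977257  0.797324  ]
0 [-0.32  0.09 -0.24] [-1.19437969 -1.00368695  2.05833909]
False [-0.00563064 -0.2912845  -2.66331352] 21.7833
```

View pics/lift.png

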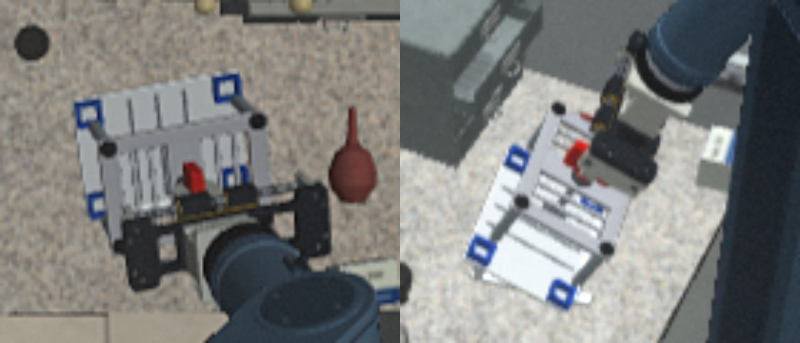

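Lifted clear, with the handle along the tier's x and the posts out of the stand sockets. Carry it upright over the lower tier and check how it hangs.

Run:
```python
from up import *
robot.move_linear(P(94+70),speed=120)
robot.move_ptp([430,-150,290],[np.pi,0,0.1])
robot.move_ptp([479,297.6,230],[np.pi,0,-.199])
robot.sleep(.3)
d=shot('wrist','held'); shot('scene','held_s'); shot('top','held_t')
print(robot.current_t(),robot.current_qpos(),robot.current_contact_force(),robot.current_gripper_width()*93)
print(d['eye'],M(d)[:,2])
```

```text
['w_stand', 'top0', 'scene0'] [[447.5, -185.6, 90.5], [473.8, -335.4, 88.9], [543.9, -168.3, 135.3], [570.1, -318.6, 135.0]] lens 107.91550450082578 152.29450550044936
ctr [ 508.8 -252.   112.4] z [-0.414 -0.078  0.907] tilt 24.89399477655494 yaw 0.17506070367145252 yawz -2.955824532551354
25.1583 [3.57806551e-01 2.76268558e-01 1.48286738e+00 1.91882072e-05
 1.38225465e+00 2.12789499e+00] [-0.27434501 -0.55813352 -4.20993892] 13.584992670471282
[559.21564916 280.47175967 394.74780009] [-0.28953142  0.05962227 -0.95530976]
```

View pics/held.png

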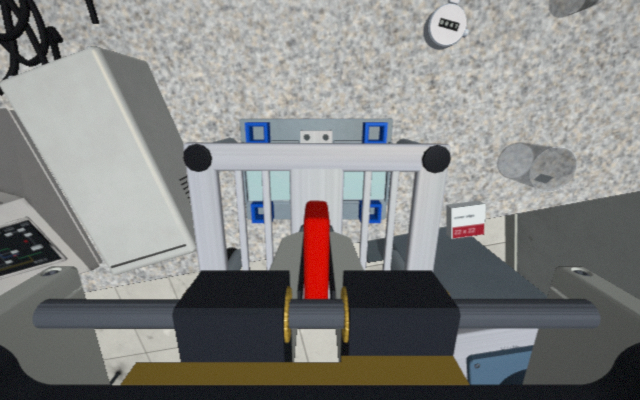

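Hanging straight: caps at (198,158) and (436,158), level, with the lower sockets visible between at (258,132) and (376,132). Using one camera for both removes the calibration offset.

Run:
```python
from h import *
d=load('held')
b=blobs(d,(0,0,0),(180,255,50),(170,135,460,180),100)
print([(c.round(1),a) for c,a,r in b])
cp=[onz(d,*c,218) for c,a,r in b if a[4]<1200]; cp=sorted(cp,key=lambda p:p[1])
tx=np.array([np.cos(-.199),np.sin(-.199),0]);ty=np.array([-tx[1],tx[0],0])
tcp=np.array([479,297.6,218])
for p in cp: print('cap rel tool',((p-tcp)@tx).round(2),((p-tcp)@ty).round(2))
v=cp[1]-cp[0]; print('span',np.linalg.norm(v),'yaw',np.arctan2(-v[0],v[1]))
s=[(c,onz(d,*r[0],30)) for c,a,r in blobs(d,(105,120,100),(125,255,255),(230,100,410,235),40)]
for c,p in s: print('sock',c.round(1),p.round(1),((p-tcp)@tx).round(2),((p-tcp)@ty).round(2))
sl=[p for c,p in s]; print('ctr',np.mean(sl,0))
```

```text
[(array([197. , 157.5]), [184, 145, 27, 26, 554]), (array([435.8, 159.6]), [423, 147, 27, 25, 495])]
cap rel tool 52.98 -76.14
cap rel tool 54.39 74.04
span 150.18638207781055 yaw -0.2084234658261314
sock [256.5 131.5] [549.7 358.7  30. ] 57.26 73.92
sock [375.3 131.5] [520.1 212.1  30. ] 57.16 -75.7
sock [375.6 211.6] [414.8 227.   30. ] -48.92 -81.93
sock [256.3 212.3] [445.9 386.5  30. ] -50.07 80.64
ctr [482.62888977 296.08385766  30.        ]
```

Run:
```python
from h import *
tx=np.array([np.cos(-.199),np.sin(-.199),0]);ty=np.array([-tx[1],tx[0],0]);C=np.array([480.5,297.3,0])
for n,roi,thr in(('held',(230,100,410,160),100),('placed',(230,150,410,280),120),('w_tier',(240,130,410,260),100)):
    d=load(n); B=[(c,a) for c,a,r in blobs(d,(105,120,thr),(125,255,255),roi,40)]
    for sx in(-1,1):
        for sy in(-1,1):
            pr=[proj(d,C+tx*(54*sx+14*i)+ty*(76*sy+14*j)+[0,0,30]) for i in(-1,1) for j in(-1,1)]
            lo,hi=np.min(pr,0),np.max(pr,0); m=(lo+hi)/2
            k=min(B,key=lambda q:np.linalg.norm(q[0]-m))
            if np.linalg.norm(k[0]-m)>12: continue
            x,y,w,h,_=k[1]; print(n,sx,sy,'pred',lo.round(1),hi.round(1),'blob',(x-.5,y-.5),(x+w-.5,y+h-.5))
```

```text
held 1 -1 pred [364.  121.8] [387.6 144.5] blob (363.5, 121.5) (387.5, 142.5)
held 1 1 pred [243.5 121.9] [267.1 144.6] blob (244.5, 121.5) (269.5, 142.5)
placed -1 -1 pred [247.6 169.6] [270.  190.3] blob (247.5, 168.5) (270.5, 190.5)
placed -1 1 pred [362.7 169.5] [385.2 190.1] blob (361.5, 168.5) (384.5, 189.5)
placed 1 -1 pred [253.  244.6] [273.6 262.1] blob (253.5, 243.5) (274.5, 261.5)
placed 1 1 pred [359.2 244.4] [379.7 262. ] blob (358.5, 243.5) (378.5, 260.5)
w_tier -1 -1 pred [261.8 152.9] [282.6 172.6] blob (262.5, 151.5) (283.5, 172.5)
w_tier -1 1 pred [369.7 152.7] [390.8 172.5] blob (367.5, 151.5) (390.5, 171.5)
w_tier 1 -1 pred [265.9 224.8] [285.1 241.7] blob (266.5, 223.5) (286.5, 240.5)
w_tier 1 1 pred [365.8 224.6] [385.3 241.6] blob (363.5, 223.5) (384.5, 240.5)
```

Same-camera comparison: the tier must shift about +3.6 mm along its x and +0.009 rad. The 1–2 mm flip is the camera calibration, since the sockets fit their predicted outlines to about 1 px. Inserting with a force guard.

Run:
```python
from h import *
O=[np.pi,0,-.190]; x,y=482.5,297.1
robot.move_linear([x,y,150],O,speed=100)
d=shot('wrist','held2')
for c,a,r in blobs(d,(0,0,0),(180,255,50),(150,125,480,190),100): print('cap',c.round(1),a)
for c,a,r in blobs(d,(105,120,100),(125,255,255),(180,80,460,170),60): print('sock',c.round(1),a)
robot.move_linear([x,y,130],speed=60)
f0=np.array(robot.current_contact_force())
for z in (118,110,104,100):
    st=robot.move_linear([x,y,z],speed=30,f_stop=10)
    print(z,st,np.round(robot.current_tcp_pos(),1),np.round(np.array(robot.current_contact_force())-f0,1))
    if st: break
print(robot.current_t()); shot('wrist','ins');shot('scene','ins_s')
```

```text
cap [197.1 157.5] [184, 145, 27, 26, 551]
cap [435.8 159.6] [423, 147, 27, 25, 493]
sock [242.7 132.4] [227, 127, 31, 16, 266]
sock [392.2 133.3] [379, 129, 30, 14, 236]
118 False [482.4 297.1 117.9] [-0.4 -0.7  0.8]
110 False [482.3 297.  109.7] [-1.4  0.2  0.8]
104 False [482.3 297.  103.7] [-0.5  0.4  0.2]
100 False [482.3 297.   99.7] [0.3 0.  0.3]
28.2417
```

It slid in freely with no contact at 100, so I'll go on down until it bears on the socket floors.

Run:
```python
from h import *
x,y=482.3,297.0
st=robot.move_linear([x,y,93],speed=20,f_stop=12)
p=robot.current_tcp_pos();print(st,np.round(p,2),np.round(robot.current_contact_force(),1),robot.current_t())
shot('wrist','ins2');shot('scene','ins2_s');shot('top','ins2_t')
a=cv2.resize(load('ins2')['img'],(480,300)); s=cv2.resize(load('ins2_s')['img'][240:360,210:350],(315,270))
o=np.zeros((300,800,3),np.uint8);o[:,:480]=a;o[:270,482:797]=s;cv2.imwrite('pics/ins2v.png',cv2.convertScaleAbs(o,alpha=1.2))
```

```text
True [482.63 297.25  98.81] [-2.6  0.1  6.1] 28.5833
```

View pics/ins2v.png

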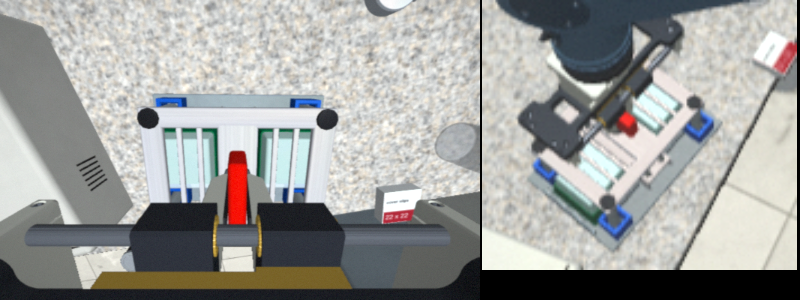

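Posts are in all sockets and bearing at z=98.8 (expected about 99). Now turn counterclockwise about the tier axis, watching the moment.

Run:
```python
from h import *
ax=np.array([480.75,297.55]); z=99.3
t0=np.array(robot.current_ft_torque())
for a in (.3,.6,.9,1.2,1.45,1.57,1.60,1.63):
    yaw=-.190+a; p=ax+1.9*np.array([np.cos(yaw),np.sin(yaw)])
    robot.move_ptp([*p,z],[np.pi,0,yaw])
    dt=np.array(robot.current_ft_torque())-t0
    print(a,dt.round(2),np.round(robot.current_contact_force(),1),round(robot.current_t(),1))
    if abs(dt[2])>.6: break
shot('wrist','turned')
```

```text
0.3 [ 0.01 -0.07  0.02] [ 0.4 -0.4 -3.8] 29.1
0.6 [-0.   -0.02  0.05] [-0.1  0.6 -3.6] 29.5
0.9 [-0.25 -0.18  0.07] [-0.1 -1.1 -3.6] 29.9
1.2 [-0.44 -0.21  0.08] [-0.3 -2.  -3.1] 30.3
1.45 [-0.64 -0.38  0.07] [ 1.  -2.  -2.6] 30.6
1.57 [-0.84 -0.49  0.07] [ 1.4 -3.3 -3.3] 30.9
1.6 [-0.88 -0.45 -0.44] [ 3.2 -3.4 -1.2] 31.1
1.63 [-1.05 -0.35 -0.76] [ 1.8 -4.9 -0.8] 31.4
```

The stop was felt just past 1.57 rad, where the moment reversed. I'll bear down lightly, release, withdraw and inspect.

Run:
```python
from h import *
ax=np.array([480.75,297.55]); yaw=-.190+1.58; p=ax+1.9*np.array([np.cos(yaw),np.sin(yaw)])
robot.move_ptp([*p,99.3],[np.pi,0,yaw])
print(robot.move_linear([*p,96.5],speed=15,f_stop=10),np.round(robot.current_tcp_pos(),2),np.round(robot.current_contact_force(),1))
robot.move_gripper(0.45); print(np.round(robot.current_contact_force(),1))
robot.move_linear([*p,180],speed=120)
robot.move_ptp([380,309,240],[np.pi,0,np.pi-.199])
d=shot('wrist','fin'); print(robot.current_t(),d['eye'])
robot.move_ptp([300,-300,300],[np.pi,0,np.pi-.199])
shot('top','fin_t');shot('scene','fin_s')
a=cv2.resize(load('fin')['img'][90:290,190:470],(420,300)); b=cv2.resize(load('fin_t')['img'][135:245,190:500],(800,284),interpolation=cv2.INTER_CUBIC)
s=cv2.resize(load('fin_s')['img'][240:360,210:350],(350,300),interpolation=cv2.INTER_CUBIC)
o=np.zeros((590,800,3),np.uint8);o[:300,:420]=a;o[:300,440:790]=s;o[302:586]=b;cv2.imwrite('pics/finv.png',cv2.convertScaleAbs(o,alpha=1.3))
print(robot.current_t())
```

```text
True [481.15 298.57  98.82] [-1.1 -3.3  6.2]
[-0.3  0.2  0.9]
34.7833 [298.23011655 325.2382637  404.08414753]
37.0917
```

View pics/finv.png

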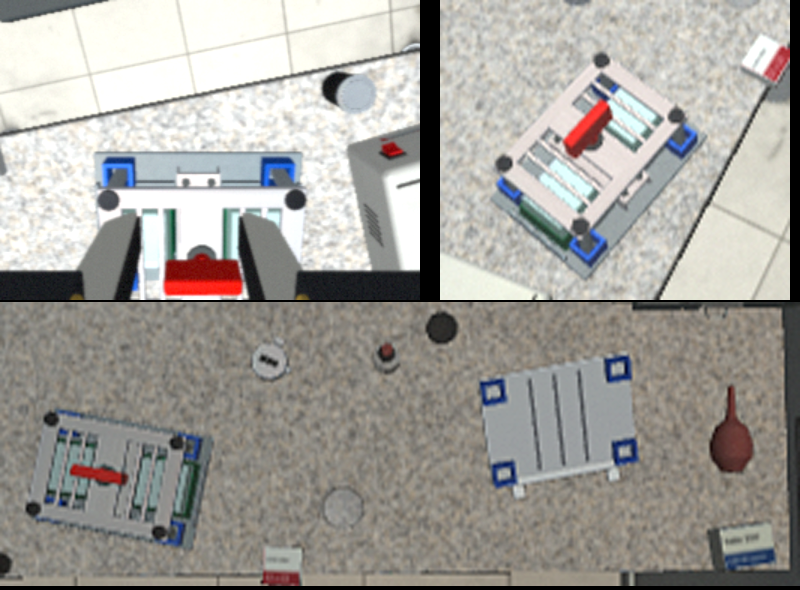

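Handle now lies along the tier's y, both boxes are under the deck, the stand is empty, and the bystanders are unmoved. Final numeric check of cap heights and handle angle.

Run:
```python
from h import *
t,s=load('fin_t'),load('fin_s')
tx=np.array([np.cos(-.199),np.sin(-.199),0]);ty=np.array([-tx[1],tx[0],0]);C=np.array([480.3,297.4,0])
def near(d,p):
    u=proj(d,p); B=blobs(d,(0,0,0),(180,255,60),tuple(int(v) for v in(u[0]-8,u[1]-8,u[0]+8,u[1]+8)),6)
    return min(B,key=lambda q:np.linalg.norm(q[0]-u))[0] if B else None
L=[]
for i in(-1,1):
    for j in(-1,1):
        p=C+tx*54*i+ty*76*j+[0,0,87]; a,b=near(t,p),near(s,p)
        if a is None or b is None: print('miss',i,j);continue
        q,e=tri(t,a,s,b); L.append(q); print(i,j,'meas-expected',(q-p).round(1),'gap',e.round(1))
for d,roi in((t,(190,150,275,240)),(s,(210,240,350,360))):
    c,a,r=max(blobs(d,(0,150,60),(6,255,255),roi,20),key=lambda q:q[1][4])
    q=cv2.boxPoints(r); k=np.argmax([np.linalg.norm(q[0]-q[1]),np.linalg.norm(q[1]-q[2])]); v=onz(d,*q[k+1],125)-onz(d,*q[k],125)
    print('handle ang in tier',(np.arctan2(v[1],v[0])+.199)%np.pi)
```

```text
-1 -1 meas-expected [ 0.1 -1.7 -7.1] gap 0.4
-1 1 meas-expected [-1.5  1.8 -0.2] gap 2.6
1 -1 meas-expected [ 0.   1.7 -1.2] gap 1.5
1 1 meas-expected [-0.8  1.6  0.9] gap 2.8
handle ang in tier 1.515163543647159
handle ang in tier 1.5284303239657677
```

Run:
```python
from h import *
d=load('fin')
c=[q for q in blobs(d,(0,0,0),(180,255,50),(245,205,400,240),60)]
for q in c: print(q[0].round(1),q[1])
m=cv2.inRange(cv2.cvtColor(d['img'],cv2.COLOR_BGR2HSV),(0,150,60),(6,255,255)); m[:240]=0; m[290:]=0; m[:,:260]=0;m[:,400:]=0
xs=[x for x in range(306,346)]; top=[np.argmax(m[:,x]>0) for x in xs]; print(list(zip(xs,top))[::3])
k=np.polyfit(xs,top,1)
P=[onz(d,x,np.polyval(k,x),130) for x in(306,345)]; v=P[1]-P[0]; print('handle',np.arctan2(v[1],v[0])%np.pi)
ys=sorted(c,key=lambda q:-q[1][4])[:2]; P=[onz(d,*q[0],88) for q in ys]; v=P[1]-P[0]; print('caps y',np.arctan2(v[1],v[0])%np.pi,np.linalg.norm(v),np.mean(P,0))
```

```text
[386.8 222.7] [381, 217, 12, 12, 114]
[(306, np.int64(264)), (309, np.int64(264)), (312, np.int64(264)), (315, np.int64(264)), (318, np.int64(263)), (321, np.int64(260)), (324, np.int64(259)), (327, np.int64(260)), (330, np.int64(263)), (333, np.int64(264)), (336, np.int64(264)), (339, np.int64(263)), (342, np.int64(264)), (345, np.int64(264))]
handle 1.3679472908171462Traceback (most recent call last):
  File "<stdin>", line 9, in <module>
IndexError: list index out of range
```

The close wrist view puts the handle at world 1.368, against the tier's y at 1.372. That makes the toggle about 1.567 rad, fully turned. Handing in.

```bash
python3 -c "
from bench import robot
print(robot.current_t(),robot.current_contact_force()); robot.hand_in()"
```

```text
37.0917 [-0.10042668 -0.60755363 -1.17297208]
the job is handed in; nothing more can be done
```

The job is done and handed in at 37.1 s. The green tip box is in the empty bay, and the upper tier is off its stand, seated in all four sockets and locked to the lower tier. I turned the toggle to 0 while the tier was still on the stand, drew the tier out square to the slope, and inserted it with no resistance. After it was seated I turned the handle counterclockwise until I felt the stop just past 1.57 rad.

**Passed in the last checks:**
- **Seating:** the tier bore on the lower tier with the fingertips at 98.8 mm, where about 99 was expected. It bore at the same height again after locking. Three of the four caps measured within about 1 mm of their home height.
- **Surroundings:** both boxes are in their bays and the stand is empty. In the final pictures the other objects look unmoved and the robot is clear.

**Disagreed:**
- **Fourth cap:** the front cap on the box_in_rack side triangulated 7 mm low. I took this as a bad match with a dark patch, because a rigid tier cannot have one corner that low with the other three level. I did not measure it again.
- **Handle angle:** the close wrist view put it at about 1.567 rad against the lower tier's axis. The coarser overhead and scene views gave 1.515 and 1.528. I trusted the wrist view and the stop I had felt. The direct comparison with the cap line in that wrist view failed because only one cap was detected.

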